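# Load and close a hand-screw mould press

### The arm

A 6-joint arm with a two-finger parallel gripper is mounted at the origin on the work surface. World frame = base frame: x ahead of the robot, y to its left, z up, the work surface at z = 0. Lengths are in m, angles in rad, forces in N, time in s.
With the tool pointing down it reaches from about 0.275 to 0.725 m from the base axis. Payload 15.9 kg.
Tool frame: the origin (TCP) lies midway between the tips of the shut fingers; the grasp point (between the pads) lies 19 mm behind it; y points along the fingers, x is the direction in which the jaws open and shut, and the axes are right-handed (so a half turn about y gives the same grasp; the last joint's range is limited). The gripper opens to 85 mm and grips with 20 to 120 N. Pads are 22 mm wide; open, the fingers measure 114 mm over their backs; the gripper's body (76 mm by 85 mm) begins 54 mm behind the grasp point. The pads swing forward as they close: fully open they stand 13 mm farther back than shut.
Start: joints at [-1.342, 0.213, -0.034, 1.323, 0, 1.571], TCP at [0.113, -0.487, 0.231] pointing down, gripper open.
Joint ranges: [-2.98, 2.98], [-0.74, 1.72], [-1.14, 1.35], [-2.1, 2.04], [-1.57, 1.44], [-3.14, 3.14]. Speed limits (rad/s): [1.89, 1.89, 2.39, 2.57, 3.14, 3.14].

### API

Orientations are given as [roll, pitch, yaw] about the fixed x, y, z axes, in that order (R = Rz(yaw) Ry(pitch) Rx(roll)).
In Python, from workcell import env, viewer, workorder gives the robot as it stands. The module is installed in compiled form; this text tells all that it offers.
- The arm moves only by the shell command python3 -m pendant 'ROWS' [OPENING]. ROWS is JSON, a list of rows, each an object of numbers: "tx", "ty", "tz": the shift along the world's x, y, z in m; "twist": the turn about the world's z in degrees. A call has 1 to 12 rows; each row is the pose to reach, as a shift and turn from the pose commanded when the call began; what a row does not reach only later rows make up. A row lasts 1/8 s, in which the tool goes at most 62.5 mm and 10.7 degrees, less where a joint would pass 70% of its speed; a pose out of reach is approached as far as the arm can. A call with a gripper value outside its range is refused whole. OPENING is the closure, from 0 (fully open) to 1 (shut), set as the call begins (- or left out, the last holds). The fingers move at their own pace and stop on an object; the grip force is fixed at half the most. Time passes only in rows, so rows that repeat a pose let the fingers close. It gives the time, the measured TCP pose, the force and the opening at its end, in the units of the state.
- env.get_state(): the state, without advancing time (a new reading comes with each control period).
- viewer.grab_frame(name): name is "side" or "top" or "wrist"; returns a dict with "pixels" (480x640x3 uint8, blue, green, red), "K" (3x3 intrinsics, pixels), "origin" and "rotation" of the camera in the world. Camera axes: x right, y down, z forward; pixel columns grow to the right and rows downward; lengths in m; the calibration is good to about 2 mm. A picture is of the moment at which its call begins. There is no depth.
- workorder.finish_job(): hands the job in, once; it reports no verdict.
Trained networks look in the newest picture that a camera, given by its name, has taken for a name from the list of things; names that differ only in an ending like _2 or _b are one class to them, and where a whole thing is asked for, a point or a joint stands for the part that bears it (a point fixed in the world has none). Each returns a list of dicts, best first, with "p" (0 to 1); they miss things now and then, are a little off and sometimes report something else, mostly with a low value. They report only what shows in the picture. A call takes as long as a camera call. They do not tell look-alikes from the thing itself.
- viewer.boxes_of(thing, camera): "centre" ([x, y, z] in m, in world coordinates, good to about 4 mm: the middle of the surface that is visible of it).
- viewer.silhouettes(thing, camera): "pixels" (480x640 bool, what is visible of it).
The state is a dict: "time_s": time; "q": joint angles; "qvel": joint speeds; "tau": joint torques, N m; "tcp_pos": TCP position; "tool_rot": TCP orientation; "ft_force": force on the tool from outside, world axes, zero at the start; "torque": the same for the moment, N m; "gripper_width": finger opening in m.
Only numpy, scipy, OpenCV 4.12 (cv2) and the standard library are available. Lean on these libraries where they do the work, as an engineer would, in place of code of your own. Each camera call takes 0.05 s, during which the arm holds its last target.

### The job

The mould frame on the little green press is still drawn out: slide it all the way in against the rear stop, then turn the black ball knob clockwise until the press grips the frame firmly. Tighten by feel: stop once the knob has gone clearly stiff, do not force it, then let go; leave the hammer, pliers, steel block and spare frame lying where they are.

Things in the scene. Friction and masses are not known exactly. Their poses are not given: they have to be found in the camera images.
- press: Green hand-screw mould press fixed to the bench, about 245 mm tall, open at the front. Origin: centre of its underside, on the screw's axis; x points to its rear (the frame slides in along +x), z up. Base 36 mm high, 85 mm to front and rear, 95 mm to each side. Upper platen 90 mm deep (x +-45), ears along y to +-95, 14 mm thick, its face 5 to 11 mm above the mould frame at the start.
- crosshead (a point): Centre of the press's green crosshead, 147 mm above the bench; axes as body press. The crosshead is 44 mm deep, 190 mm wide, 132 to 162 mm high, on two columns of 18 mm diameter at y = +-75 mm, whose nuts rise to 176 mm. Feel: torque read with the hand at rest lacks the thread's friction (0.18 N m), so on contact it first drops to about 0, then climbs; 0.3 to 0.5 N m at rest is firm, 0.9 too much.
- screw_axis (a point): Point on the vertical screw axis, on the brass nut, 166 mm above the bench; axes as body press. The knob is a smooth black ball, 50 mm diameter, on this axis, its centre 45 to 51 mm above this point at the start (it varies: feel or look), 36 to 41 mm when closed tight. Steel collar of 23 mm under it. It is slippery (friction about 0.35) and slips unless the pads cover its widest part.
- thread (a point): Where the screw leaves the crosshead's underside, 132 mm up. Clockwise seen from above sinks ball and upper platen together, 20 mm per turn (3.2 mm per rad). Free turning takes 0.2 to 0.25 N m. After contact each 0.1 rad adds about 22 N of clamping and 0.07 N m. A loose grip slips before it is tight: 40 to 70 N suits. On letting go the screw backs off a little and then holds.
- lower_platen: Dark steel plate on which the mould frame slides, 126 x 96 mm (x -68 to +58 mm in the press), top 50 mm above the bench. Origin and axes as body press. It floats on disc springs preloaded to 28 N and sinks 1 mm per further 70 N. Guide strips at y = +-48 mm, 60 mm high, leave the frame 3 mm play a side.
- stop_face (a point): Point on the front face of the rear stop bar, on the press's centre line, at the height of the lower platen's top (50 mm). The mould frame's rear face comes to bear on it. Axes as body press.
- mould_frame: Loose aluminium mould frame on the lower platen, a block 110 mm (x) x 90 mm x 30 mm high, 0.6 to 1 kg, drawn out 26 to 50 mm towards the front. Origin: centre of its underside; its x axis points into the press. Fully home its origin is on the screw axis. From its front face a pull tongue 40 mm long, 26 mm wide sticks out, 10 mm thick, 10 to 20 mm above its underside.
- tongue_end (a point): Centre of the front end face of the mould frame's tongue, 95 mm in front of the frame's origin and 15 mm above its underside (65 mm above the bench). A good place to push; sliding takes about 3 to 7 N.
- spare_frame: Bystander: smaller loose aluminium mould frame, 80 x 64 x 24 mm with the same tongue at -x, lying on the bench left of the press. Origin: centre of its underside.
- bench_block: Bystander: loose steel bench block 75 x 75 x 22 mm right of the press. Origin: centre of its underside.
- pliers: Bystander: loose pliers, 130 mm long, about 15 mm high, lying left of the spare frame. Origin: at the rivet, on the bench.
- hammer: Bystander: loose hammer 240 mm long with wooden handle, lying right of the press. Origin: under the middle of its length, on the bench.
Things that resemble listed ones, but are neither listed nor needed, are in the scene too. Leave any purple look-alike of the mould_frame alone.

How it is judged:
On the way, in this order (a step that is already met when the one before it is completed fails the run):
1. the mould frame is slid home against the rear stop, within 4 mm (x of mould_frame in the frame of press above -0.004 m), for 0.2 s.
2. the platens grip the frame firmly: the lower platen bears at least 45 N (contact force between mould_frame and lower_platen above 45 N), for 0.2 s.
At the end, for the whole second after the job is handed in: the mould frame is home against the rear stop (within 4 mm), clamped between the platens with at least 45 N borne by the lower platen, at rest, and the knob is released (x of mould_frame in the frame of press above -0.004 m and contact force between mould_frame and lower_platen above 45 N and linear speed of mould_frame below 0.01 m/s); the robot touches nothing.
It fails at once if the press is forced: the frame is clamped with over 350 N (contact force between mould_frame and lower_platen above 350 N).
It fails at once if the spare frame is moved by over 20 mm (distance of spare_frame from where it was at the start of the episode above 0.02 m).
It fails at once if the steel block is moved by over 20 mm (distance of bench_block from where it was at the start of the episode above 0.02 m).
It fails at once if the pliers is moved by over 20 mm (distance of pliers from where it was at the start of the episode above 0.02 m).
It fails at once if the hammer is moved by over 20 mm (distance of hammer from where it was at the start of the episode above 0.02 m).
It also fails if it takes over 72 s, if anything falls off the work surface, if the arm or the gripper's body presses on something with over 40 N, if the wrist force passes 120 N, or if a joint passes its speed limit or range.

## Working session

There is one attempt and no reset: what is moved stays moved. The work goes in short steps, Python scripts to look and compute and a shell command to move; the robot and the scene stay as the last step left them, time stands still between calls to the robot, and variables do not carry over. Pictures are saved under pics/ and viewed, and the job is handed in when it is done.

```bash
mkdir -p pics
python3 - <<'E'
from workcell import env, viewer, workorder
import cv2
s=env.get_state()
for k,v in s.items(): print(k,v)
for c in ("side","top","wrist"):
    f=viewer.grab_frame(c); cv2.imwrite(f"pics/a_{c}.png",f["pixels"]); print(c,f["K"],f["origin"],f["rotation"])
    for t in ("press","crosshead","screw_axis","mould_frame","tongue_end","lower_platen","stop_face","spare_frame","bench_block","hammer","pliers"):
        r=viewer.boxes_of(t,c); print(t,[(d["p"],[round(x,3) for x in d["centre"]]) for d in r])
print(env.get_state()["time_s"])
E
```

```text
time_s 0.0
q [-1.34198864e+00  2.13343612e-01 -3.50452442e-02  1.32348414e+00
 -1.35743220e-05  1.57079512e+00]
qvel [-0.00049959 -0.001189   -0.00054293 -0.00139462 -0.00163043  0.0027209 ]
tau [-5.86253707e-03 -6.86142325e+01  4.87124777e+01  1.72473898e-02
 -4.51358746e-04 -2.92181562e-05]
tcp_pos [ 0.11332979 -0.48665087  0.23082792]
tool_rot [-1.57080990e+00  1.07667375e-03 -1.34198743e+00]
ft_force [-0.01818694  0.06756938 -0.58001166]
torque [-0.03464507 -0.00667556 -0.03487113]
gripper_width 0.08558246629330916
side [[475.90929669   0.         317.67306302]
 [  0.         475.90929669 237.80900494]
 [  0.           0.           1.        ]] [ 0.36188565 -0.63312839  0.91227243] [-2.41227802e+00  9.03644778e-04 -2.89886866e-01]
press [(0.59, [0.629, -0.123, 0.099])]
crosshead [(0.73, [0.628, -0.12, 0.105])]
screw_axis [(0.87, [0.629, -0.127, 0.101])]
mould_frame [(0.81, [0.326, -0.129, 0.035]), (0.74, [0.571, -0.088, 0.08])]
tongue_end [(0.9, [0.572, -0.082, 0.081]), (0.75, [0.325, -0.122, 0.031])]
lower_platen []
stop_face [(0.84, [0.629, -0.119, 0.1])]
spare_frame [(0.74, [0
[... 702 characters left out ...]
.217, 0.009]), (0.59, [0.572, -0.077, 0.077])]
lower_platen [(0.21, [0.624, -0.065, 0.102])]
stop_face [(0.9, [0.622, -0.06, 0.098])]
spare_frame [(0.62, [0.638, 0.118, 0.026]), (0.31, [0.631, -0.064, 0.1])]
bench_block [(0.73, [0.628, -0.234, 0.018])]
hammer [(0.85, [0.601, -0.356, 0.026])]
pliers [(0.72, [0.576, 0.216, 0.008])]
wrist [[372.27382776   0.         315.62194456]
 [  0.         372.27382776 243.77228017]
 [  0.           0.           1.        ]] [ 0.17854796 -0.4735619   0.37335322] [ 2.87829653e+00 -1.04591053e-03 -1.34191946e+00]
press []
crosshead []
screw_axis []
mould_frame []
tongue_end []
lower_platen []
stop_face []
spare_frame []
bench_block []
hammer []
pliers []
1.8
```

View pics/a_side.png

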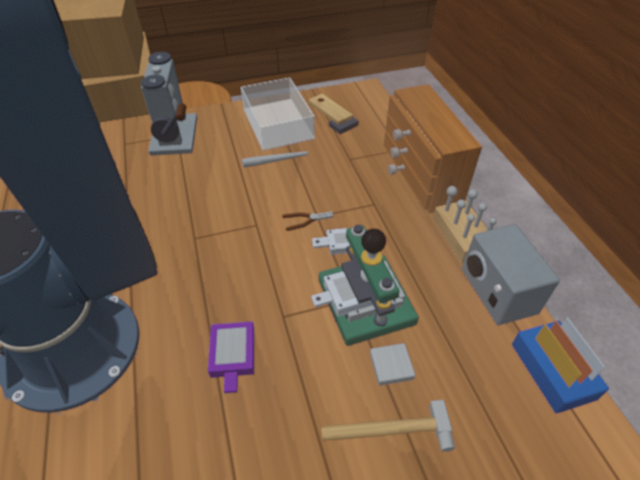

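View pics/a_top.png

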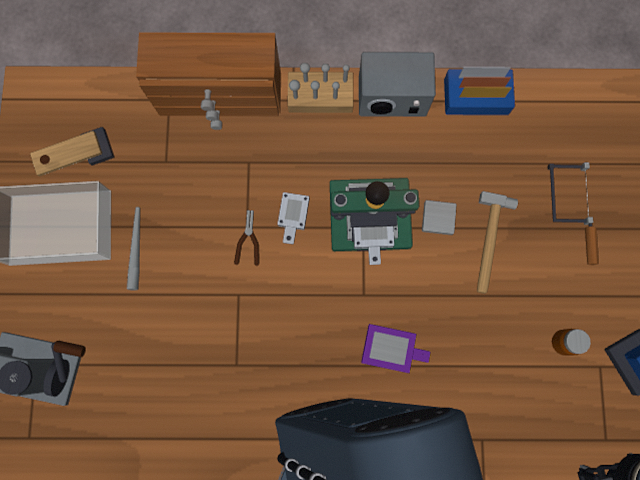

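Run:
```python
import cv2,numpy as np
a=cv2.imread("pics/a_top.png")[165:275,310:430]; a=cv2.resize(a,None,fx=5,fy=5,interpolation=cv2.INTER_CUBIC); cv2.imwrite("pics/b_top.png",a)
a=cv2.imread("pics/a_side.png")[215:350,295:425]; a=cv2.resize(a,None,fx=4.4,fy=4.4,interpolation=cv2.INTER_CUBIC); cv2.imwrite("pics/b_side.png",a)
```

```text
(no output)
```

View pics/b_top.png

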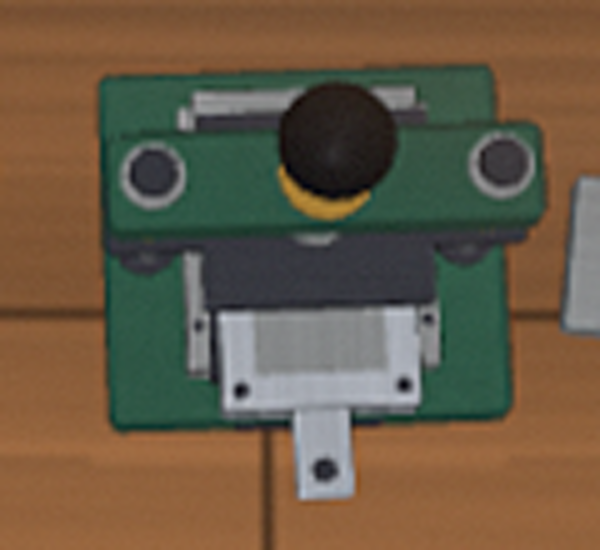

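View pics/b_side.png

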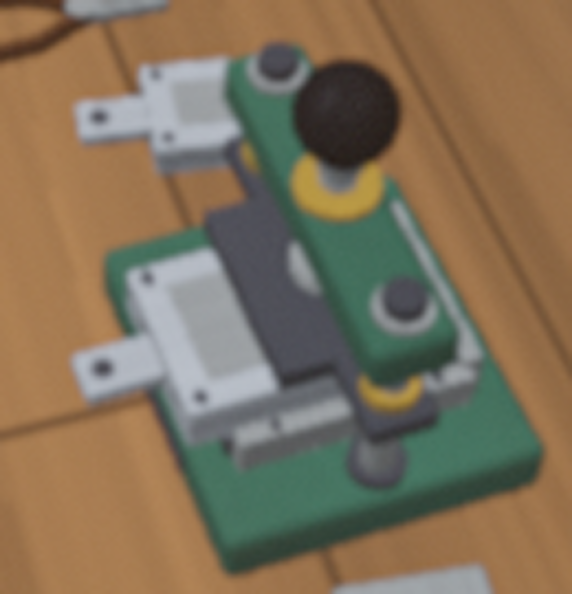

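```bash
cat > h.py <<'E'
import numpy as np
from scipy.spatial.transform import Rotation as R
cams={'side':([475.909,317.673,237.809],[ 0.36188565,-0.63312839,0.91227243],[-2.41227802e+00,9.03644778e-04,-2.89886866e-01]),
'top':([613.669,324.243,238.094],[0.3090444,0.0392635,1.44370826],[-2.95178677,-0.00320407,-1.56777386])}
def ray(c,u,v):
    k,o,r=cams[c]; d=R.from_euler('xyz',r).as_matrix()@np.array([(u-k[1])/k[0],(v-k[2])/k[0],1.]); return np.array(o),d/np.linalg.norm(d)
def atz(c,u,v,z):
    o,d=ray(c,u,v); return o+d*(z-o[2])/d[2]
def tri(a,b):
    A=np.zeros((3,3));y=np.zeros(3)
    for c,u,v in (a,b):
        o,d=ray(c,u,v);P=np.eye(3)-np.outer(d,d);A+=P;y+=P@o
    return np.linalg.solve(A,y)
T=lambda x,y:(310+(x+.5)/5-.5,165+(y+.5)/5-.5)
S=lambda x,y:(295+(x+.5)/4.4-.5,215+(y+.5)/4.4-.5)
E
python3 - <<'E'
from h import *
np.set_printoptions(precision=4,suppress=True)
print('ball',tri(('top',*T(338,141)),('side',*S(347,113))))
for n,p,z in [('nutL',(155,173),.176),('nutR',(503,163),.176),('bRL',(101,80),.036),('bRR',(493,68),.036),('bFR',(511,415),.036),('bFL',(113,428),.036),('tL',(298,499),.07),('tR',(354,497),.07),('fL',(223,411),.08),('fR',(420,405),.08)]:
    print('top',n,atz('top',*T(*p),z))
for n,p,z in [('nutL',(277,62),.176),('nutR',(405,298),.176),('tL',(75,357),.07),('tR',(86,402),.07),('fL',(128,273),.08),('fR',(190,420),.08),('bFL',(107,258),.036),('bRR',(540,450),.036),('bFR',(228,552),.036)]:
    print('side',n,atz('side',*S(*p),z))
E
```

```text
ball [ 0.6415 -0.0733  0.2149]
top nutL [0.6371 0.0014 0.176 ]
top nutR [ 0.642 -0.147  0.176]
top bRL [0.7188 0.0228 0.036 ]
top bRR [ 0.7255 -0.1639  0.036 ]
top bFR [ 0.5577 -0.1685  0.036 ]
top bFL [0.5509 0.017  0.036 ]
top tL [ 0.5128 -0.0662  0.07  ]
top tR [ 0.5138 -0.0915  0.07  ]
top fL [ 0.5513 -0.032   0.08  ]
top fR [ 0.5544 -0.121   0.08  ]
side nutL [ 0.6374 -0.0018  0.176 ]
side nutR [ 0.6432 -0.1498  0.176 ]
side tL [ 0.5164 -0.0673  0.07  ]
side tR [ 0.5142 -0.0938  0.07  ]
side fL [ 0.5538 -0.0331  0.08  ]
side fR [ 0.5564 -0.1238  0.08  ]
side bFL [0.5563 0.0112 0.036 ]
side bRR [ 0.7251 -0.1623  0.036 ]
side bFR [ 0.5608 -0.1718  0.036 ]
```

The mould frame meant is the silver one in the press at top pixels (375,237), with its tongue at (375,255). The spare is at (292,210), off the press, and the purple look-alike at (390,348); the crops confirm this. The press axis is about (0.640, -0.074), yaw about +2°, and the tongue end about (0.514, -0.079), so the frame is drawn out about 31 mm.

First move: shut the gripper and go above and in front of the tongue.

```bash
python3 -m pendant '[{"tx":0.03,"ty":0.04,"twist":10},{"tx":0.07,"ty":0.08,"twist":20},{"tx":0.11,"ty":0.125,"twist":30},{"tx":0.15,"ty":0.17,"twist":40},{"tx":0.19,"ty":0.21,"twist":50},{"tx":0.23,"ty":0.255,"twist":60},{"tx":0.27,"ty":0.30,"twist":70},{"tx":0.31,"ty":0.345,"twist":79},{"tx":0.34,"ty":0.38,"twist":79},{"tx":0.362,"ty":0.41,"twist":79},{"tx":0.362,"ty":0.41,"twist":79},{"tx":0.362,"ty":0.41,"twist":79}]' 1; python3 -c "
from workcell import env
s=env.get_state();print(s['q'],s['tool_rot'],s['ft_force'],s['torque'])"
```

```text
[-1.34202459e+00  2.12912243e-01 -3.44152230e-02  1.32348463e+00
  8.07055760e-06  1.57080266e+00] [-1.57078826e+00  1.57659691e-05 -1.34203092e+00] [-0.59102274  0.05166919 -0.78723254] [-0.02581431  0.0063814   0.0513263 ]invalid input
```

```bash
python3 -m pendant '[{"tx":0.03,"ty":0.04,"tz":0,"twist":10},{"tx":0.07,"ty":0.08,"tz":0,"twist":20},{"tx":0.11,"ty":0.125,"tz":0,"twist":30},{"tx":0.15,"ty":0.17,"tz":0,"twist":40},{"tx":0.19,"ty":0.21,"tz":0,"twist":50},{"tx":0.23,"ty":0.255,"tz":0,"twist":60},{"tx":0.27,"ty":0.30,"tz":0,"twist":70},{"tx":0.31,"ty":0.345,"tz":0,"twist":79},{"tx":0.34,"ty":0.38,"tz":0,"twist":79},{"tx":0.362,"ty":0.41,"tz":0,"twist":79},{"tx":0.362,"ty":0.41,"tz":0,"twist":79},{"tx":0.362,"ty":0.41,"tz":0,"twist":79}]' 1; python3 -c "
from workcell import env
s=env.get_state();print(s['q'],s['tool_rot'],s['ft_force'],s['torque'])"
```

```text
time_s: 3.3
tcp_pos: [0.4751, -0.0772, 0.2312]
tool_rot: [-1.571, 0.0, 0.037]
ft_force: [-0.1, -0.4, -0.6]
gripper_width: 0.0001
[-1.60845512e-01  1.74775748e-01 -8.16929170e-02  1.31466328e+00
 -2.01612584e-04  1.37286845e+00] [-1.57092801e+00  3.68712237e-04  3.70823751e-02] [-0.05136915 -0.39771011 -0.61581322] [-0.0241803  -0.00794113  0.03299308]
```

```bash
python3 -m pendant '[{"tx":0,"ty":0,"tz":-0.05,"twist":0},{"tx":0,"ty":-0.001,"tz":-0.10,"twist":0},{"tx":0,"ty":-0.002,"tz":-0.15,"twist":0},{"tx":0,"ty":-0.002,"tz":-0.174,"twist":0},{"tx":0.005,"ty":-0.002,"tz":-0.174,"twist":0},{"tx":0.010,"ty":-0.002,"tz":-0.174,"twist":0}]'
python3 - <<'E'
from workcell import env,viewer
import cv2
print(env.get_state()["ft_force"])
for c,b in (("top",(165,275,310,430)),("side",(215,350,245,425))):
    f=viewer.grab_frame(c)["pixels"]; cv2.imwrite(f"pics/c_{c}.png",cv2.resize(f[b[0]:b[1],b[2]:b[3]],None,fx=4.4,fy=4.4,interpolation=cv2.INTER_CUBIC))
E
```

```text
time_s: 4.05
tcp_pos: [0.4864, -0.0796, 0.0587]
tool_rot: [-1.571, -0.002, 0.036]
ft_force: [0.6, 0.2, 0.0]
gripper_width: 0.0
[0.57590266 0.22407457 0.02329543]
```

View pics/c_side.png

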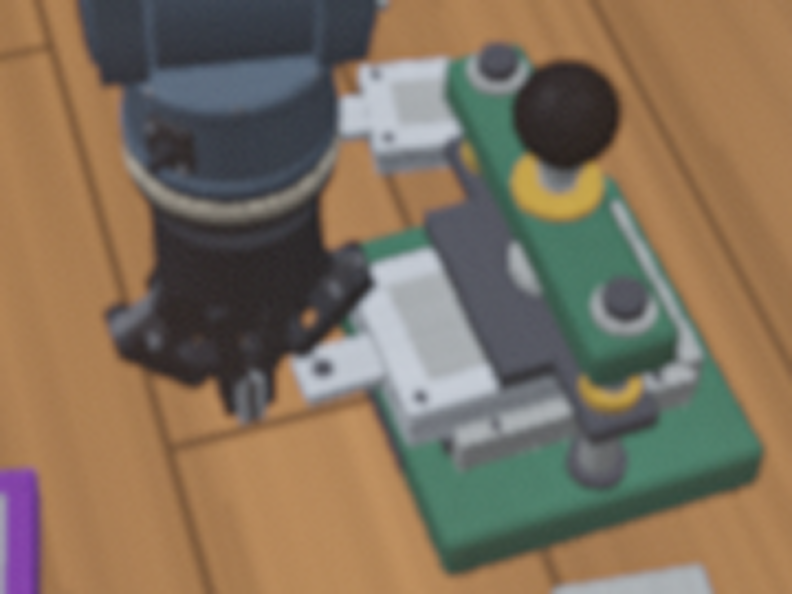

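```bash
python3 -m pendant '[{"tx":0,"ty":0,"tz":0.002,"twist":10},{"tx":0,"ty":0,"tz":0.004,"twist":20},{"tx":0,"ty":0,"tz":0.004,"twist":30},{"tx":0,"ty":0,"tz":0.004,"twist":40},{"tx":0,"ty":0,"tz":0.004,"twist":50},{"tx":0,"ty":0,"tz":0.004,"twist":60},{"tx":0,"ty":0,"tz":0.004,"twist":70},{"tx":0,"ty":0,"tz":0.004,"twist":80},{"tx":0,"ty":0,"tz":0.002,"twist":90},{"tx":0.006,"ty":0,"tz":0,"twist":90},{"tx":0.012,"ty":0,"tz":0,"twist":90},{"tx":0.018,"ty":0,"tz":0,"twist":90}]'
python3 -m pendant '[{"tx":0.005,"ty":0,"tz":0,"twist":0},{"tx":0.010,"ty":0,"tz":0,"twist":0},{"tx":0.015,"ty":0,"tz":0,"twist":0},{"tx":0.020,"ty":0.001,"tz":0,"twist":0}]'
```

```text
time_s: 5.65
tcp_pos: [0.504, -0.079, 0.0575]
tool_rot: [-1.571, 0.0, 1.605]
ft_force: [-10.3, -0.2, 2.8]
gripper_width: 0.0001
time_s: 6.15
tcp_pos: [0.5227, -0.078, 0.0571]
tool_rot: [-1.569, -0.0, 1.606]
ft_force: [-7.6, -0.8, 4.6]
gripper_width: 0.0001
```

```bash
python3 -m pendant '[{"tx":0.002,"ty":0,"tz":0,"twist":0},{"tx":0.004,"ty":0,"tz":0,"twist":0},{"tx":0.006,"ty":0,"tz":0,"twist":0},{"tx":0.007,"ty":0,"tz":0,"twist":0}]'
python3 -m pendant '[{"tx":0.001,"ty":0,"tz":0,"twist":0},{"tx":0.002,"ty":0,"tz":0,"twist":0}]'
```

```text
time_s: 6.65
tcp_pos: [0.5296, -0.078, 0.0571]
tool_rot: [-1.569, -0.0, 1.606]
ft_force: [-8.6, -0.2, 6.4]
gripper_width: -0.0003
time_s: 6.9
tcp_pos: [0.5315, -0.0779, 0.0571]
tool_rot: [-1.569, -0.0, 1.606]
ft_force: [-8.2, -0.9, 4.8]
gripper_width: 0.0001
```

```bash
python3 -m pendant '[{"tx":0.001,"ty":0,"tz":0,"twist":0},{"tx":0.002,"ty":0,"tz":0,"twist":0}]'
```

```text
time_s: 7.15
tcp_pos: [0.5335, -0.0779, 0.0571]
tool_rot: [-1.569, -0.0, 1.606]
ft_force: [-8.4, -0.2, 5.5]
gripper_width: 0.0
```

```bash
python3 -m pendant '[{"tx":0.001,"ty":0,"tz":0,"twist":0},{"tx":0.002,"ty":0,"tz":0,"twist":0}]'
```

```text
time_s: 7.4
tcp_pos: [0.5355, -0.0779, 0.0571]
tool_rot: [-1.569, -0.0, 1.606]
ft_force: [-7.7, -0.2, 5.1]
gripper_width: 0.0001
```

```bash
python3 -m pendant '[{"tx":0.001,"ty":0,"tz":0,"twist":0},{"tx":0.002,"ty":0,"tz":0,"twist":0}]'
```

```text
time_s: 7.65
tcp_pos: [0.5358, -0.0779, 0.0569]
tool_rot: [-1.566, -0.0, 1.606]
ft_force: [-23.7, -0.5, 17.0]
gripper_width: 0.0003
```

The force jumped to 24 N at TCP x = 0.536, where the stop was predicted. I'll back off, rise and check.

```bash
python3 -m pendant '[{"tx":-0.01,"ty":0,"tz":0,"twist":0},{"tx":-0.03,"ty":0,"tz":0.01,"twist":0},{"tx":-0.04,"ty":0,"tz":0.06,"twist":10},{"tx":-0.04,"ty":0,"tz":0.12,"twist":20},{"tx":-0.04,"ty":0,"tz":0.18,"twist":30},{"tx":-0.04,"ty":0,"tz":0.23,"twist":40},{"tx":-0.04,"ty":0,"tz":0.23,"twist":50},{"tx":-0.04,"ty":0,"tz":0.23,"twist":60}]'; python3 -m pendant '[{"tx":0,"ty":0,"tz":0,"twist":10},{"tx":-0.02,"ty":0,"tz":0,"twist":20},{"tx":-0.04,"ty":0,"tz":0,"twist":30},{"tx":-0.06,"ty":0,"tz":0,"twist":40}]' 0
python3 - <<'E'
from workcell import env,viewer
import cv2
print(env.get_state()["q"])
for c,b in (("top",(165,275,310,430)),("side",(215,350,295,425))):
    f=viewer.grab_frame(c)["pixels"]; cv2.imwrite(f"pics/d_{c}.png",cv2.resize(f[b[0]:b[1],b[2]:b[3]],None,fx=5 if c=="top" else 4.4,fy=5 if c=="top" else 4.4,interpolation=cv2.INTER_CUBIC))
E
```

```text
time_s: 8.65
tcp_pos: [0.4989, -0.078, 0.288]
tool_rot: [-1.571, 0.002, 2.66]
ft_force: [0.7, -0.8, 0.1]
gripper_width: -0.0005
time_s: 9.15
tcp_pos: [0.4379, -0.0779, 0.2873]
tool_rot: [-1.571, 0.0, -2.925]
ft_force: [0.5, -0.5, 0.5]
gripper_width: 0.0723
[-1.76153315e-01  9.54715877e-02 -3.31459870e-02  1.44176078e+00
  7.10619006e-05 -1.96313169e+00]
```

View pics/d_side.png

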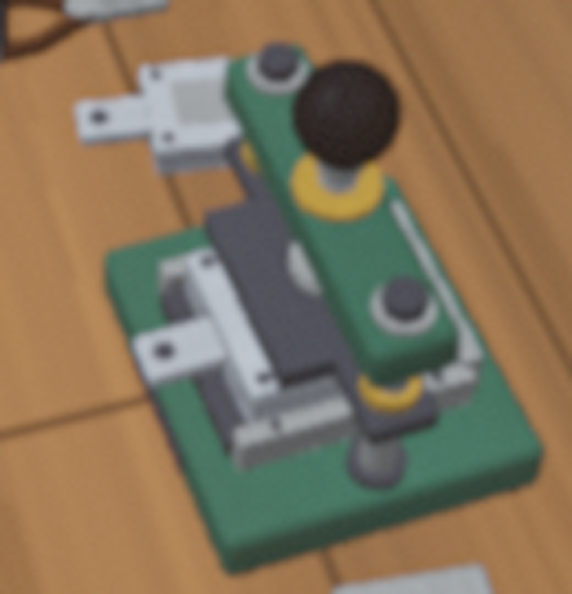

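View pics/d_top.png

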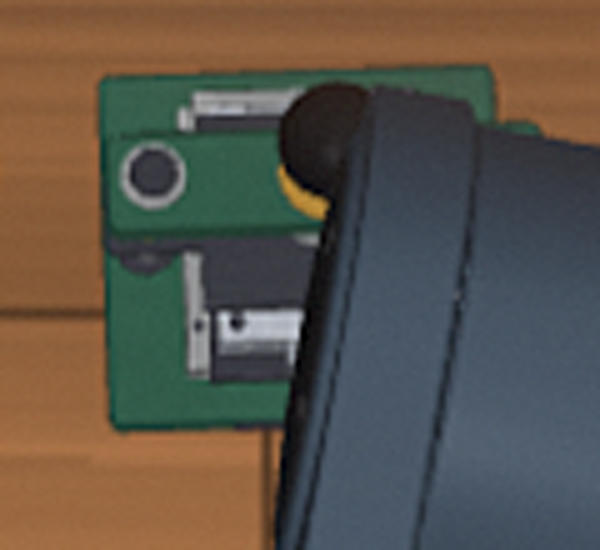

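Run:
```python
from h import *
np.set_printoptions(precision=4,suppress=True)
for n,p,z in [('tL',(135,337),.07),('tR',(148,383),.07),('fL',(187,253),.08),('fR',(247,396),.08)]: print('side',n,atz('side',*S(*p),z))
```

```text
side tL [ 0.5479 -0.0643  0.07  ]
side tR [ 0.5459 -0.0919  0.07  ]
side fL [ 0.5858 -0.0296  0.08  ]
side fR [ 0.5864 -0.1188  0.08  ]
```

The frame is home: the tongue end measures x ≈ 0.546 and I predicted 0.545. Next I go over the knob with the gripper open and descend.

```bash
python3 -m pendant '[{"tx":0.05,"ty":0.001,"tz":0,"twist":0},{"tx":0.10,"ty":0.002,"tz":0,"twist":0},{"tx":0.15,"ty":0.003,"tz":0,"twist":0},{"tx":0.20,"ty":0.004,"tz":0,"twist":0},{"tx":0.2025,"ty":0.0042,"tz":0,"twist":0},{"tx":0.2025,"ty":0.0042,"tz":-0.03,"twist":0},{"tx":0.2025,"ty":0.0042,"tz":-0.06,"twist":0},{"tx":0.2025,"ty":0.0042,"tz":-0.085,"twist":0},{"tx":0.2025,"ty":0.0042,"tz":-0.0948,"twist":0},{"tx":0.2025,"ty":0.0042,"tz":-0.0948,"twist":0}]' 0
python3 - <<'E'
from workcell import env,viewer
import cv2
s=env.get_state();print(s["q"],s["ft_force"],s["torque"])
for c,b in (("side",(185,350,295,455)),):
    f=viewer.grab_frame(c)["pixels"]; cv2.imwrite(f"pics/e_{c}.png",cv2.resize(f[b[0]:b[1],b[2]:b[3]],None,fx=3.6,fy=3.6,interpolation=cv2.INTER_CUBIC))
cv2.imwrite("pics/e_wrist.png",viewer.grab_frame("wrist")["pixels"])
E
```

```text
time_s: 10.5
tcp_pos: [0.6407, -0.0737, 0.1928]
tool_rot: [-1.571, -0.0, -2.932]
ft_force: [0.5, 0.3, 0.3]
gripper_width: 0.0852
[-1.14631518e-01  5.32293785e-01  3.29531799e-01  1.36819370e+00
  4.68262557e-05 -1.89537289e+00] [0.45356703 0.34473204 0.26520067] [0.02472331 0.00426007 0.06518915]
```

View pics/e_side.png

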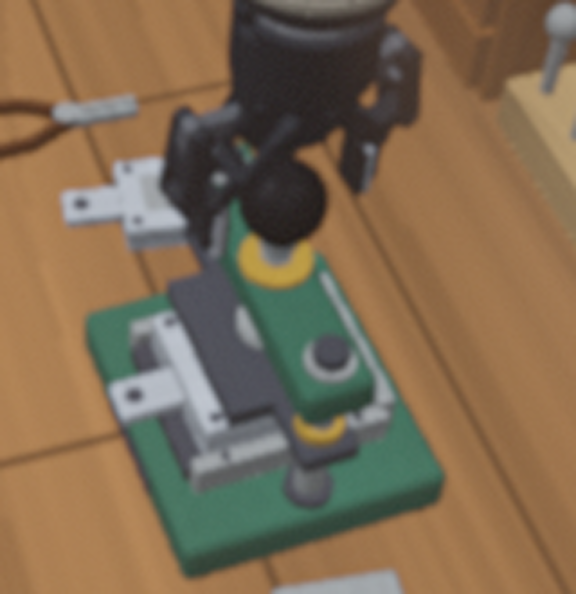

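View pics/e_wrist.png

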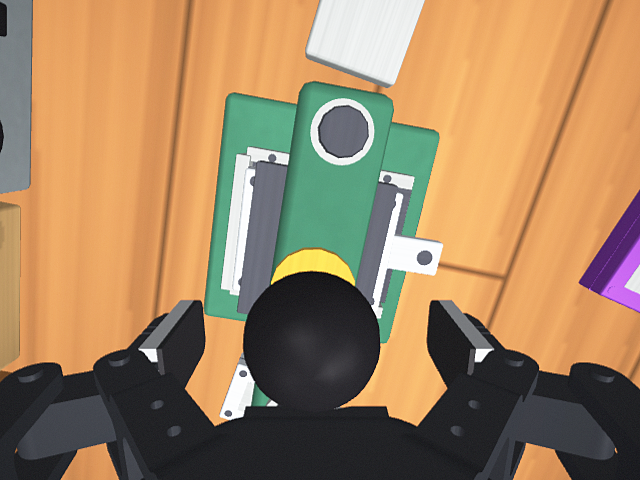

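```bash
python3 -m pendant '[{"tx":0,"ty":0,"tz":0,"twist":0},{"tx":0,"ty":0,"tz":0,"twist":0},{"tx":0,"ty":0,"tz":0,"twist":0},{"tx":0,"ty":0,"tz":0,"twist":0},{"tx":0,"ty":0,"tz":0,"twist":0},{"tx":0,"ty":0,"tz":0,"twist":0}]' 1
cat > st.py <<'E'
from workcell import env,viewer
import numpy as np
np.set_printoptions(precision=3,suppress=True)
T=[];F=[]
for i in range(4):
    s=env.get_state();T.append(s["torque"]);F.append(s["ft_force"]);viewer.grab_frame("wrist")
T=np.array(T);print("Tz",T[:,2],"mean",T.mean(0),"F",np.mean(F,0),"q6",s["q"][5],"w",s["gripper_width"],"z",s["tcp_pos"][2],"yaw",np.degrees(s["tool_rot"][2]))
E
python3 st.py
python3 - <<'E'
from workcell import viewer
import cv2
cv2.imwrite("pics/f_wrist.png",viewer.grab_frame("wrist")["pixels"])
E
```

```text
time_s: 11.35
tcp_pos: [0.6426, -0.0735, 0.1938]
tool_rot: [-1.57, 0.004, -2.93]
ft_force: [7.7, 2.2, 4.5]
gripper_width: 0.0475
Tz [-0.086 -0.097 -0.077 -0.073] mean [ 0.491 -1.822 -0.083] F [7.417 2.211 4.971] q6 -1.8965563280419864 w 0.0476650611380707 z 0.1938628655464373 yaw -167.88562288860325
```

View pics/f_wrist.png

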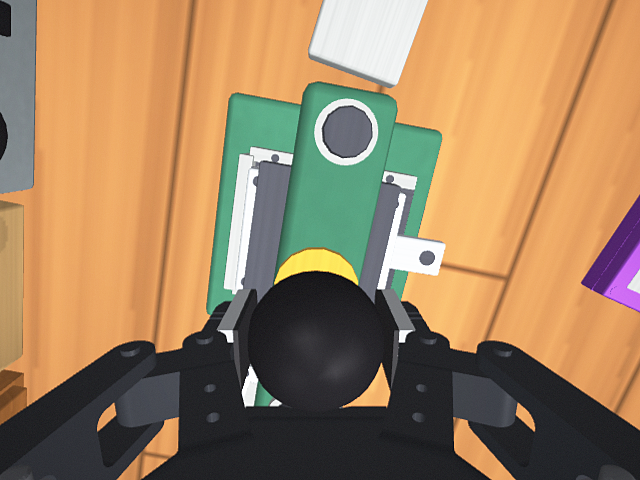

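Run:
```python
from workcell import env,viewer
import cv2
for c,b in (("side",(195,295,325,425)),):
    f=viewer.grab_frame(c)["pixels"]; cv2.imwrite(f"pics/g_{c}.png",cv2.resize(f[b[0]:b[1],b[2]:b[3]],None,fx=6,fy=6,interpolation=cv2.INTER_CUBIC))
```

```text
(no output)
```

View pics/g_side.png

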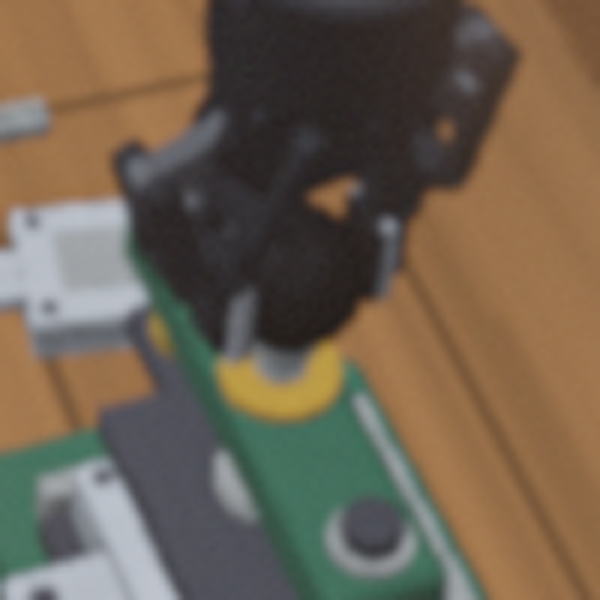

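Run:
```python
from h import *
k,o,r=cams['side'];M=R.from_euler('xyz',r).as_matrix()
def pr(p):
    c=M.T@(np.array(p)-o); return ((k[0]*c[0]/c[2]+k[1]-325+.5)*6-.5,(k[0]*c[1]/c[2]+k[2]-195+.5)*6-.5)
y=-2.93; X=np.array([np.cos(y),np.sin(y),0]);Z=np.array([-np.sin(y),np.cos(y),0])
for sx in(-1,1):
  for sz in (-1,1):
    for z in (.19,.20,.21,.22,.23):
      p=np.array([.6426,-.0735,z])+sx*.024*X+sz*.011*Z; print(sx,sz,z,np.round(pr(p)))
print(pr([.6426,-.0735,.2145]))
```

```text
-1 -1 0.19 [330. 276.]
-1 -1 0.2 [333. 257.]
-1 -1 0.21 [336. 236.]
-1 -1 0.22 [339. 216.]
-1 -1 0.23 [342. 195.]
-1 1 0.19 [367. 320.]
-1 1 0.2 [370. 300.]
-1 1 0.21 [374. 280.]
-1 1 0.22 [377. 260.]
-1 1 0.23 [380. 239.]
1 -1 0.19 [210. 328.]
1 -1 0.2 [212. 309.]
1 -1 0.21 [214. 289.]
1 -1 0.22 [216. 269.]
1 -1 0.23 [218. 248.]
1 1 0.19 [245. 373.]
1 1 0.2 [248. 354.]
1 1 0.21 [250. 334.]
1 1 0.22 [252. 314.]
1 1 0.23 [255. 293.]
(np.float64(294.8820120483673), np.float64(275.3177954969739))
```

```bash
python3 -m pendant '[{"tx":0.002,"ty":0.0005,"tz":0,"twist":0},{"tx":0.002,"ty":0.0005,"tz":-0.0006,"twist":-10},{"tx":0.002,"ty":0.0005,"tz":-0.0011,"twist":-20},{"tx":0.002,"ty":0.0005,"tz":-0.0017,"twist":-30},{"tx":0.002,"ty":0.0005,"tz":-0.0022,"twist":-40},{"tx":0.002,"ty":0.0005,"tz":-0.0028,"twist":-50},{"tx":0.002,"ty":0.0005,"tz":-0.0033,"twist":-60}]'; python3 -c "
from workcell import env
s=env.get_state();print(s['torque'])"; python3 st.py
```

```text
time_s: 12.52
tcp_pos: [0.6398, -0.0726, 0.1903]
tool_rot: [-1.568, -0.004, 2.3]
ft_force: [-34.5, 7.8, 24.3]
gripper_width: 0.0475
[1.13876839 6.10388037 0.20336222]
Tz [ 0.203 -0.182 -0.195 -0.24 ] mean [ 0.942  5.836 -0.103] F [-32.955   6.844  24.637] q6 -0.8466517472628227 w 0.0478684139419735 z 0.1903212282651449 yaw 132.02589604109886
```

The ball is gripped about 3 mm off-centre along the pads, so turning produces side force and spoils the torque reading. I'll release, re-centre on the estimated axis and look before gripping again.

```bash
python3 -m pendant '[{"tx":0,"ty":0,"tz":0,"twist":0},{"tx":0,"ty":0,"tz":0,"twist":0},{"tx":0,"ty":0,"tz":0,"twist":0},{"tx":0,"ty":0,"tz":0,"twist":0}]' 0; python3 st.py
python3 - <<'E'
from workcell import env,viewer
import cv2
s=env.get_state();print(s["tcp_pos"],s["tool_rot"])
f=viewer.grab_frame("wrist");cv2.imwrite("pics/h_wrist.png",f["pixels"]);print(f["origin"],f["rotation"])
f=viewer.grab_frame("side")["pixels"];cv2.imwrite("pics/h_side.png",cv2.resize(f[215:350,295:425],None,fx=4.4,fy=4.4,interpolation=cv2.INTER_CUBIC))
E
```

```text
time_s: 13.22
tcp_pos: [0.643, -0.0733, 0.1892]
tool_rot: [-1.571, 0.0, 2.306]
ft_force: [0.0, 0.2, 0.1]
gripper_width: 0.0854
Tz [-0.035  0.024 -0.022  0.059] mean [ 0.003 -0.015  0.006] F [-0.436 -0.232  0.186] q6 -0.8484498986050548 w 0.08517769033893093 z 0.189196372910177 yaw 132.11137542560448
[ 0.64294352 -0.07327593  0.18917983] [-1.57083461e+00  6.75479424e-06  2.30572263e+00]
[ 0.59511932 -0.11895086  0.33121965] [2.87818833e+00 1.07776589e-03 2.30579457e+00]
```

View pics/h_wrist.png

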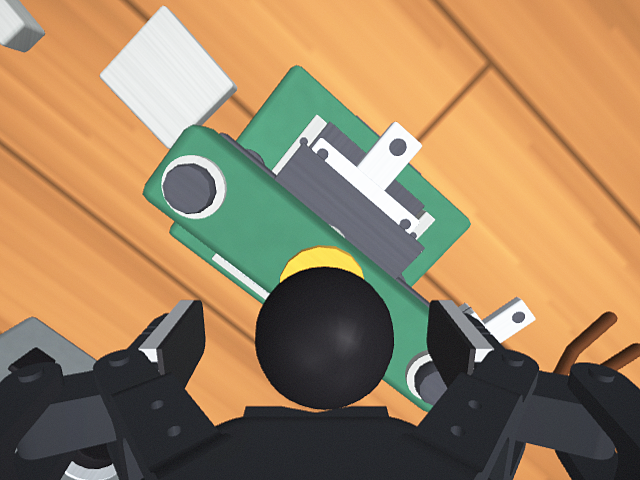

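View pics/h_side.png

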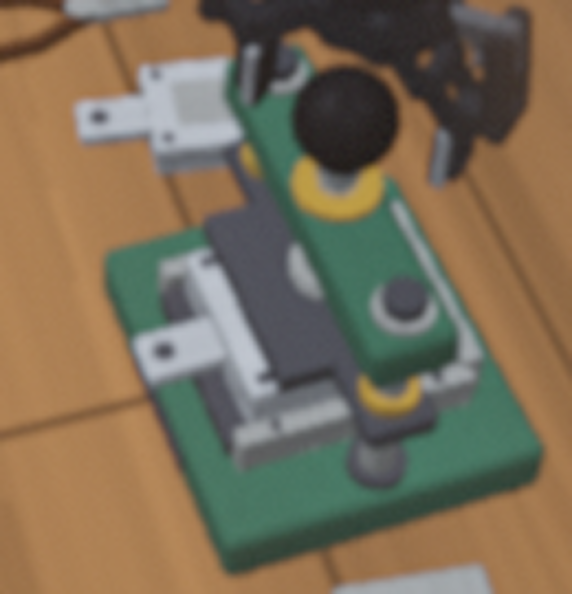

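Run:
```python
from h import *
np.set_printoptions(precision=4,suppress=True)
import cv2
K=(372.274,315.622,243.772)
def fit(img):
    a=cv2.imread(img).max(2); m=((a<70)).astype(np.uint8)
    m[395:]=0; m[:255]=0; m[:,:215]=0;m[:,420:]=0
    n,l,s,c=cv2.connectedComponentsWithStats(m); i=1+np.argmax(s[1:,4]); m=(l==i)
    ed=[(np.where(m[v])[0].min(),np.where(m[v])[0].max(),v) for v in range(300,390,4)]
    P=np.array([(e[0],e[2]) for e in ed]+[(e[1],e[2]) for e in ed],np.float32)
    return cv2.fitEllipse(P),ed[0],ed[-1]
for img,o,r,z in (("pics/e_wrist.png",None,[2.8782,0.001,-2.932],.2145),("pics/h_wrist.png",[ 0.59511932,-0.11895086,0.33121965],[2.87818833e+00,1.07776589e-03,2.30579457],.211)):
    if o is None:
        # same offset in tool frame as h
        d=np.array([0.59512-.64294,-0.11895+.07328,.33122-.18918]); dy=-2.932-2.30579
        o=R.from_euler('z',dy).as_matrix()@d+np.array([.6407,-.0737,.1928])
    f,_,_=fit(img); print(f,_)
    u,v=f[0]; d=R.from_euler('xyz',r).as_matrix()@np.array([(u-K[1])/K[0],(v-K[2])/K[0],1]); print(o+d*(z-o[2])/d[2])
```

```text
((311.17535400390625, 341.48675537109375), (135.82943725585938, 142.57553100585938), 1.1300305128097534) (np.int64(259), np.int64(363), 388)
[ 0.6436 -0.0702  0.2145]
((324.0858154296875, 337.8590393066406), (137.4972686767578, 142.88705444335938), 177.14418029785156) (np.int64(275), np.int64(373), 388)
[ 0.6432 -0.0716  0.211 ]
```

```bash
python3 -m pendant '[{"tx":-0.0005,"ty":0.0025,"tz":-0.001,"twist":0},{"tx":-0.0005,"ty":0.0025,"tz":-0.001,"twist":0}]'; python3 -m pendant '[{"tx":0,"ty":0,"tz":0,"twist":0},{"tx":0,"ty":0,"tz":0,"twist":0},{"tx":0,"ty":0,"tz":0,"twist":0},{"tx":0,"ty":0,"tz":0,"twist":0},{"tx":0,"ty":0,"tz":0,"twist":0}]' 1; python3 st.py; python3 -m pendant '[{"tx":0,"ty":0,"tz":-0.0006,"twist":-10},{"tx":0,"ty":0,"tz":-0.0011,"twist":-20},{"tx":0,"ty":0,"tz":-0.0017,"twist":-30}]'; python3 st.py
```

```text
time_s: 13.78
tcp_pos: [0.6423, -0.0705, 0.1881]
tool_rot: [-1.571, -0.0, 2.306]
ft_force: [-1.4, 0.4, 0.1]
gripper_width: 0.0853
time_s: 14.4
tcp_pos: [0.642, -0.0703, 0.1888]
tool_rot: [-1.571, -0.001, 2.306]
ft_force: [-5.1, 3.4, 8.4]
gripper_width: 0.0477
Tz [-0.082 -0.016 -0.073 -0.062] mean [ 1.002  1.379 -0.058] F [-5.868  3.66   7.988] q6 -0.8446464741302567 w 0.048079580527703766 z 0.1887264110505084 yaw 132.1240339423143
time_s: 14.98
tcp_pos: [0.642, -0.0703, 0.187]
tool_rot: [-1.571, -0.001, 1.777]
ft_force: [-6.4, 3.1, 9.2]
gripper_width: 0.0478
Tz [ 0.163 -0.233 -0.248 -0.235] mean [ 1.075  1.238 -0.138] F [-6.262  3.153  8.651] q6 -0.3194076148949624 w 0.04756186702279445 z 0.18706367028615153 yaw 102.02577953682352
```

```bash
for i in 1; do python3 -m pendant '[{"tx":0,"ty":0,"tz":-0.0006,"twist":-10},{"tx":0,"ty":0,"tz":-0.0011,"twist":-20},{"tx":0,"ty":0,"tz":-0.0017,"twist":-30}]'; python3 st.py; done;  python3 -m pendant '[{"tx":0,"ty":0,"tz":-0.0006,"twist":-10},{"tx":0,"ty":0,"tz":-0.0011,"twist":-20}]'; python3 st.py
```

```text
time_s: 15.55
tcp_pos: [0.642, -0.0703, 0.1854]
tool_rot: [-1.57, -0.001, 1.253]
ft_force: [-6.8, 2.4, 8.5]
gripper_width: 0.0477
Tz [ 0.175 -0.263 -0.298 -0.262] mean [ 1.018  1.14  -0.162] F [-6.497  3.098  8.494] q6 0.204203111581553 w 0.047465052901815546 z 0.18539149278005215 yaw 72.02623614170064
time_s: 16.0
tcp_pos: [0.642, -0.0703, 0.1843]
tool_rot: [-1.57, -0.001, 0.904]
ft_force: [-6.7, 3.5, 8.6]
gripper_width: 0.0476
Tz [ 0.288 -0.12  -0.074 -0.066] mean [0.943 1.042 0.007] F [-7.089  3.533  8.274] q6 0.5531774439503725 w 0.0478864912237891 z 0.18433006764684795 yaw 52.031634274742416
```

```bash
python3 -m pendant '[{"tx":0,"ty":0,"tz":-0.0003,"twist":-5},{"tx":0,"ty":0,"tz":-0.0006,"twist":-10}]'; python3 st.py;  python3 -m pendant '[{"tx":0,"ty":0,"tz":-0.0003,"twist":-5},{"tx":0,"ty":0,"tz":-0.0006,"twist":-10}]'; python3 st.py
```

```text
time_s: 16.45
tcp_pos: [0.642, -0.0703, 0.1838]
tool_rot: [-1.57, -0.0, 0.733]
ft_force: [-7.7, 3.3, 9.1]
gripper_width: 0.048
Tz [0.415 0.055 0.067 0.099] mean [0.9   1.084 0.159] F [-6.903  3.45   8.936] q6 0.7268403822400952 w 0.047921278623182524 z 0.18376289789837655 yaw 42.08274589342691
time_s: 16.9
tcp_pos: [0.642, -0.0703, 0.1832]
tool_rot: [-1.57, -0.0, 0.558]
ft_force: [-8.1, 2.8, 9.8]
gripper_width: 0.0475
Tz [0.51  0.139 0.143 0.175] mean [0.859 1.126 0.242] F [-7.727  2.86  10.002] q6 0.901255447098435 w 0.04740749981258265 z 0.18324526701489974 yaw 32.09026078059651
```

```bash
python3 -m pendant '[{"tx":0,"ty":0,"tz":-0.0003,"twist":-5},{"tx":0,"ty":0,"tz":-0.0006,"twist":-10}]'; python3 st.py;  python3 -m pendant '[{"tx":0,"ty":0,"tz":-0.0003,"twist":-5},{"tx":0,"ty":0,"tz":-0.0005,"twist":-9}]'; python3 st.py
```

```text
time_s: 17.35
tcp_pos: [0.642, -0.0703, 0.1827]
tool_rot: [-1.57, -0.0, 0.384]
ft_force: [-7.5, 3.6, 10.8]
gripper_width: 0.0482
Tz [0.663 0.284 0.349 0.28 ] mean [0.767 1.187 0.394] F [-7.775  3.563 10.383] q6 1.075681999095166 w 0.04784154851340251 z 0.18270620536186905 yaw 22.09748664466693
time_s: 17.8
tcp_pos: [0.642, -0.0703, 0.1822]
tool_rot: [-1.57, -0.0, 0.227]
ft_force: [-7.8, 3.5, 10.3]
gripper_width: 0.048
Tz [0.744 0.38  0.366 0.387] mean [0.728 1.186 0.469] F [-8.088  3.133 10.445] q6 1.2325175106142023 w 0.04744392587969441 z 0.18221499317537393 yaw 13.113294950027022
```

```bash
python3 -m pendant '[{"tx":0,"ty":0,"tz":-0.0002,"twist":-4},{"tx":0,"ty":0,"tz":-0.0002,"twist":-4}]'; python3 st.py; python3 -m pendant '[{"tx":0,"ty":0,"tz":0,"twist":0},{"tx":0,"ty":0,"tz":0,"twist":0},{"tx":0,"ty":0,"tz":0,"twist":0},{"tx":0,"ty":0,"tz":0,"twist":0},{"tx":0,"ty":0,"tz":0,"twist":0}]' 0
python3 - <<'E'
from workcell import viewer
import cv2
cv2.imwrite("pics/i_wrist.png",viewer.grab_frame("wrist")["pixels"])
E
```

```text
time_s: 18.25
tcp_pos: [0.642, -0.0703, 0.182]
tool_rot: [-1.57, -0.0, 0.159]
ft_force: [-8.2, 2.5, 9.0]
gripper_width: 0.0478
Tz [0.393 0.462 0.522 0.429] mean [0.731 1.173 0.451] F [-8.027  3.166  9.963] q6 1.3017734723981147 w 0.04769009481811729 z 0.18205120984994744 yaw 9.143612827912778
time_s: 19.08
tcp_pos: [0.6424, -0.0708, 0.1812]
tool_rot: [-1.571, 0.0, 0.159]
ft_force: [0.1, 0.3, -0.1]
gripper_width: 0.0857
```

View pics/i_wrist.png

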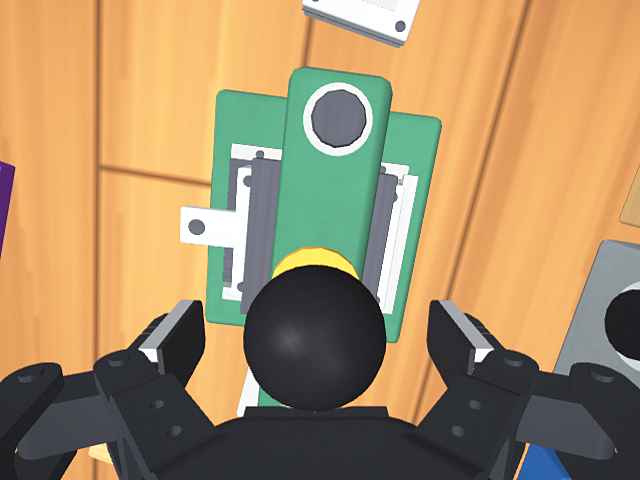

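```bash
python3 -m pendant '[{"tx":0,"ty":0,"tz":0.02,"twist":0},{"tx":0,"ty":0,"tz":0.05,"twist":0},{"tx":0,"ty":0,"tz":0.10,"twist":0},{"tx":-0.05,"ty":0,"tz":0.12,"twist":0},{"tx":-0.10,"ty":-0.02,"tz":0.12,"twist":0},{"tx":-0.15,"ty":-0.05,"tz":0.12,"twist":0},{"tx":-0.20,"ty":-0.10,"tz":0.12,"twist":0},{"tx":-0.20,"ty":-0.10,"tz":0.12,"twist":0},{"tx":-0.20,"ty":-0.10,"tz":0.12,"twist":0}]'
python3 - <<'E'
from workcell import env,viewer
import cv2
for c in("top","side"):
    f=viewer.grab_frame(c)["pixels"];cv2.imwrite(f"pics/j_{c}.png",f)
    cv2.imwrite(f"pics/jc_{c}.png",cv2.resize(f[215:350,295:425],None,fx=4.4,fy=4.4,interpolation=cv2.INTER_CUBIC))
    for t in ("spare_frame","bench_block","hammer","pliers"):
        r=viewer.boxes_of(t,c); print(c,t,[(d["p"],[round(x,3) for x in d["centre"]]) for d in r])
E
```

```text
time_s: 20.25
tcp_pos: [0.4425, -0.171, 0.3015]
tool_rot: [-1.571, -0.001, 0.158]
ft_force: [0.1, 0.3, -0.2]
gripper_width: 0.0854
top spare_frame [(0.77, [0.638, 0.118, 0.028]), (0.22, [0.627, -0.064, 0.088])]
top bench_block [(0.95, [0.635, -0.229, 0.02]), (0.5, [0.622, -0.066, 0.096])]
top hammer []
top pliers [(0.75, [0.577, 0.218, 0.008])]
side spare_frame [(0.67, [0.633, 0.112, 0.026])]
side bench_block [(0.67, [0.634, -0.242, 0.02]), (0.59, [0.64, 0.212, 0.013])]
side hammer [(0.68, [0.585, -0.081, 0.07]), (0.59, [0.609, -0.356, 0.019])]
side pliers [(0.52, [0.64, 0.214, 0.012])]
```

View pics/jc_side.png

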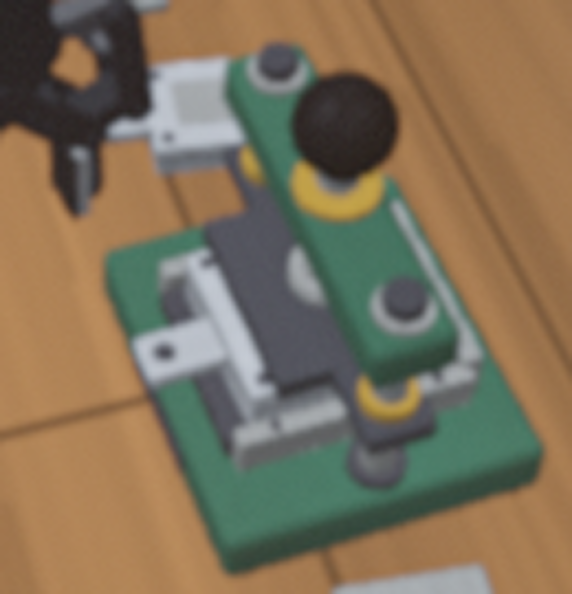

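View pics/j_top.png

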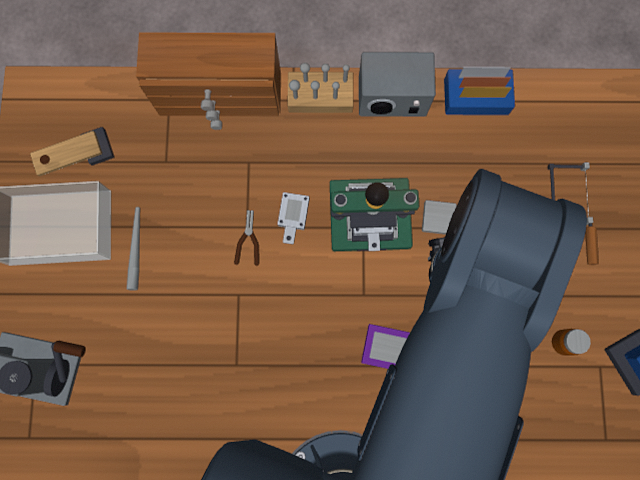

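The final pictures show the tongue still at side-crop (135,337), the platen down on the frame, and the ball lower at (345,124). The spare frame, block and pliers are unmoved. The arm hides the hammer in the top view, but the side view finds it in its place.

```bash
python3 -c "
from workcell import env,workorder
print(env.get_state()['ft_force']);print(workorder.finish_job())"
```

```text
[ 0.17319569 -0.01755674 -0.48316268]
the job is handed in; nothing more can be done
None
```

The mould frame is home against the rear stop, the press is tightened on it, and the job was handed in at about 21 s. I did not measure the clamping force after letting go, so that one condition rests on the reading just before release.

- **Frame:** I pushed it in by the tongue until the force jumped from 8 N to 24 N. The tongue end then measured x ≈ 0.546 m, against 0.545 m predicted, and had not moved in the last picture.
- **First knob grip:** I had gripped the ball about 3 mm off-centre and turned it 60° that way, with about 35 N of side force. I let go, re-centred and gripped again, and side forces then stayed under 9 N.
- **Tightening:** After about 120° more I stopped at 0.4–0.5 N m with the hand at rest. By the given figures that is roughly 130–150 N of clamping. The reading before contact was about −0.25 N m, where about +0.2 was expected, but it rose through zero on contact and kept climbing as described.
- **Last checks:** The gripper is open and clear with no force on it, and the spare frame, block and pliers are where they were to within a few millimetres. In the last pictures the arm hid the hammer in the top view, so it was checked only in the side view, where it was unmoved. The network also gave one false "hammer" on the press and one stray "pliers" in the side view; I discounted both against the pictures.

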